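Load the lot-label roll and hold the feeder's tension arm back for threading

ROBOT

A 7-joint arm with a two-finger parallel gripper is mounted at the origin on the work surface; the furniture and walls round the work are solid. World frame = base frame: x ahead of the robot, y to its left, z up, the work surface at z = 0. Lengths are in m, angles in rad, forces in N, time in s.
With the tool pointing down it reaches from about 0.4 to 0.85 m from the base axis. Payload 10.4 kg.
Tool frame: the origin (TCP) lies between the finger pads; the fingertips stand 17 mm ahead of it and the grasp point (between the pads) lies 2 mm behind it; z points along the fingers, y is the direction in which the jaws open and shut (so a half turn about z gives the same grasp; the last joint's range is limited). The gripper opens to 85 mm and grips with 20 to 120 N. Pads are 22 mm wide; open, the fingers measure 114 mm over their backs; the gripper's body (76 mm by 85 mm) begins 54 mm behind the grasp point. The pads swing forward as they close: fully open they stand 13 mm farther back than shut.
Start: joints at [1.278, 0.332, -0.065, 1.46, 0.022, 1.35, -0.088], TCP at [0.167, -0.602, 0.248] pointing down, gripper open.
Joint ranges: [-2.6, 2.6], [-0.5, 2.12], [-1.47, 1.34], [0.16, 2.42], [-1.27, 4.41], [0.06, 2.06], [-2.6, 2.6]. Speed limits (rad/s): [2.22, 2.22, 2.79, 2.79, 3.14, 3.14, 3.14].

INTERFACE

Orientations are given as a unit quaternion [x, y, z, w].
In Python, from workcell import manip gives the robot as it stands.
- The arm moves only by the tool jog_arm, never from a script. Its argument "steps" is one flat list of numbers, 5 for each row, row after row: the finger opening in m, from 0 to 0.0854, then the shift along the tool's x, y, z in m, then the turn about the tool's z in rad. In form: [gripper, x, y, z, twist, gripper, x, y, z, twist, ...]. A call has exactly 10 rows; each row is the pose to reach, as a shift and turn from the pose commanded when the call began, along the tool's axes at that moment; what a row does not reach only later rows make up. A row lasts 1/10 s, in which the tool goes at most 50 mm and 8.59 degrees, less where a joint would pass 70% of its speed; a pose out of reach is approached as far as the arm can. A call with a gripper value outside its range is refused whole. The fingers move at their own pace and stop on an object; "grip_force" is the grip in N (left out, the last holds). Time passes only in rows, so rows that repeat a pose let the fingers close, or fill a call up. It gives the time, the measured TCP pose, the force and the opening at its end, in the units of the state.
- manip.get_obs(): the state, without advancing time (a new reading comes with each control period).
- manip.camera(name): name is "scene" or "top"; returns (picture, depth): 420x560x3 uint8, red, green, blue; 420x560 float32, m along the optical axis (not along the pixel's ray), 0 where there is no reading.
- manip.calibration(name): a dict with "mtx" (3x3 intrinsics, pixels), "k1" (the pictures are not rectified: a ray, as slopes to the right and down, at radius r is drawn at 1 + k1 r^2 times it, then the intrinsics apply), "world_to_cam" (4x4, takes a point from world to camera coordinates). Camera axes: x right, y down, z forward; pixel columns grow to the right and rows downward; lengths in m; the calibration is good to about 2 mm. A picture is of the moment at which its call begins. calibration takes no time and is no camera call.
- manip.hand_in(): hands the job in, once; it reports no verdict.
The state is a dict: "clock": time; "joint_pos": joint angles; "joint_velocities": joint speeds; "tau": joint torques, N m; "position": TCP position; "ee_rot": TCP orientation; "ft_force": force on the tool from outside, world axes, zero at the start; "torque": the same for the moment, N m; "grip_width": opening from 0.0 (shut) to 1.0 (fully open).
Only numpy, scipy, OpenCV 4.12 (cv2) and the standard library are available. Lean on these libraries where they do the work, as an engineer would, in place of code of your own. Each camera call takes 0.05 s, during which the arm holds its last target.

TASK

Set the loose roll of lot labels down flat in the round well of the label feeder (do not drop it in) and let go of it. Then push the feeder's sprung tension arm back by its finger tab, past the click of its pawl and on until it is close to or just at its rubber stop, and finish while still holding it there with your fingers: the click is only a safety catch, and I am about to thread the labels. Do not force the arm hard into the stop, and leave the petri dish, the tally counter and the vial where they are.

Things in the scene. Friction and masses are not known exactly. Their poses are not given: they have to be found in the camera images.
- roll: the loose roll of yellow lot labels, lying flat on the table: a short cylinder 58 mm in diameter and 26 mm high, 30 to 60 g, to be gripped across its diameter; origin at the centre of its underside, z up. (Another tape sits in the tape dispenser at the back left; that is not it.)
- feeder: label feeder, fixed: grey base plate, x -83 to +97, y -135 to +115 mm of its origin (on the table, z up), deck 15 mm up. x points from the pawl guide's side to the white exit head's side, y from the arm's end to the well's end. Over the deck: guide roller 37 mm tall at x 58, y 12; exit head 61 mm along the +x edge, y -72 to 15; pivot post 31; pawl guide 21 mm, on the pivot's -x side.
- well (a point): centre of the floor of the round aluminium well that takes the roll, 19 mm above the table: bore 62 mm, so 2 mm play all round the roll; wall 4.5 mm thick, 10 mm higher than this floor, with a 26 mm wide mouth towards the tension arm. A seated roll stands on this floor, 16 mm proud of the wall. z up.
- pivot (a point): vertical hinge axis of the tension arm, at deck height (15 mm above the table), on the feeder's deck.
- tab (a point): top centre, 59 mm above the table, of the black upright finger tab at the free end of the tension arm, 105 mm from pivot: a plate 10 mm thick along the swing, 22 mm wide along the arm, from 17 to 59 mm above the table. The white idler roller (18 mm across, top 53 mm up) stands 72 mm from the pivot. The deck is free on both sides of the tab's path; the tab moves with the arm.
- tension_arm (a joint): arm angle about pivot, rad: 0 at rest (arm points to the feeder's -y, turned 0.10 to its -x side), growing counter-clockwise from above as it is pushed back, at first to +x. The spring takes 3 N at the tab to start, 5 to 6 N at 0.75; the pawl adds up to 2 N from 0.05 to 0.5, clicks in at about 0.58 and then catches a released arm at 0.56; before that it swings back to 0. Rubber stop at 0.85.
- pawl (a joint): travel of the small brass pawl slider, m: 0 when its nose lies on the arm's hub (before the tooth and again after the click), up to 0.005 while the tooth lifts it.
- dish: bystander: closed petri dish 93 mm across, 14 mm high, on the table left of the feeder; origin at its underside.
- counter: bystander: grey hand tally counter, 67 x 52 x 29 mm, on the table left of the feeder; origin at its underside.
- vial: bystander: upright sample vial, 23 mm across, 60 mm tall; origin at its underside.
Not all that is in view belongs to the job. Of the things that look like the roll, take the one that is farthest to the robot's left at the start.

How it is judged:
By the outcome, as a careful person would: the job done as asked, in the order asked, and still so for the second after the job is handed in, while the arm keeps its last pose, push and grip.
It also fails if it takes over 56 s, if anything falls off the work surface, if the arm or the gripper's body presses on something with over 40 N, if the wrist force passes 120 N, or if a joint passes its speed limit or range.

## Working session

There is one attempt and no reset: what is moved stays moved. The work goes in short steps, Python scripts to look and compute and a tool call to move; the robot and the scene stay as the last step left them, time stands still between calls to the robot, and variables do not carry over. Pictures are saved under pics/ and viewed, and the job is handed in when it is done.

Besides the shell and the picture viewer there is one more tool, called as name(argument=value, ...) on one line, values as JSON. jog_arm: Moves the arm, as the interface text tells. Its arguments: {"type":"object","properties":{"steps":{"type":"array"},"grip_force":{"type":"number"}},"required":["steps"]}

```bash
mkdir -p pics; python3 - <<'E'
from workcell import manip
import cv2,numpy as np
o=manip.get_obs(); print({k:np.round(v,3).tolist() for k,v in o.items()})
for n in("scene","top"):
    p,d=manip.camera(n); cv2.imwrite(f"pics/{n}0.png",p[:,:,::-1]); np.savez(f"pics/{n}0.npz",p=p,d=d)
    c=manip.calibration(n); print(n,c)
E
```

```text
{'clock': 0.0, 'joint_pos': [1.278, 0.333, -0.065, 1.461, 0.022, 1.35, -0.088], 'joint_velocities': [0.001, -0.002, 0.0, 0.0, 0.0, 0.001, -0.0], 'tau': [-0.002, -62.545, 0.048, -39.16, 0.016, 0.01, 0.0], 'position': [0.167, -0.602, 0.248], 'ee_rot': [0.991, 0.135, -0.0, -0.001], 'ft_force': [0.456, -0.175, -0.099], 'torque': [0.006, 0.003, 0.064], 'grip_width': 1.003}
scene {'mtx': array([[464.06233762,   0.        , 280.89472651],
       [  0.        , 464.06233762, 210.65712823],
       [  0.        ,   0.        ,   1.        ]]), 'k1': -0.05837131646952405, 'world_to_cam': array([[-0.86775667, -0.49696474, -0.00494062,  0.36453934],
       [-0.19619937,  0.35168611, -0.91532655,  0.16236533],
       [ 0.45662257, -0.79331137, -0.40268214,  1.06586789],
       [ 0.        ,  0.        ,  0.        ,  1.        ]])}
top {'mtx': array([[462.86843863,   0.        , 275.02710714],
       [  0.        , 462.86843863, 221.45467489],
       [  0.        ,   0.        ,   1.        ]]), 'k1': -0.057916225620836426, 'world_to_cam': array([[-0.02288197, -0.9996146 , -0.01571822, -0.00339164],
       [-0.99726354,  0.02392805, -0.06994907,  0.43353117],
       [ 0.07029822,  0.01407464, -0.99742672,  1.32892791],
       [ 0.        ,  0.        ,  0.        ,  1.        ]])}
```

View pics/top0.png

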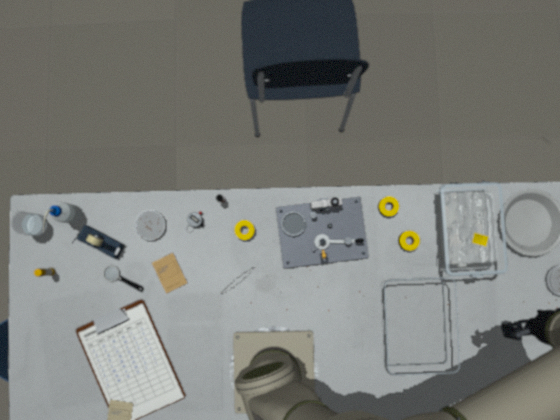

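View pics/scene0.png

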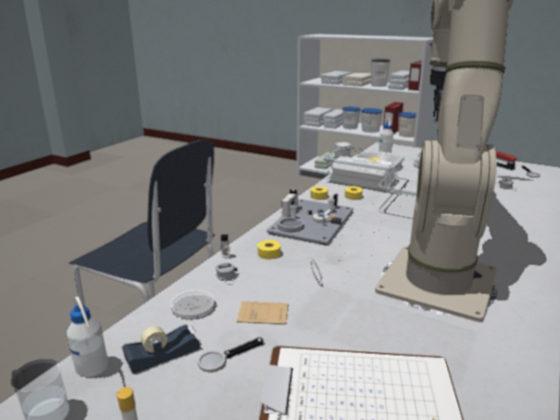

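The roll is the leftmost yellow ring, at (245,230) in the top view. The feeder sits around (322,233), with its well at (293,224), the arm hub near (322,242) and the tab near (359,242). I'll zoom in and measure.

```bash
cat > h.py <<'E'
from workcell import manip
import cv2,numpy as np
def ray(n,uv,z):
    c=manip.calibration(n);K=c["mtx"];T=c["world_to_cam"]
    uv=np.atleast_2d(np.float64(uv)).reshape(-1,1,2)
    s=cv2.undistortPoints(uv,K,np.array([c["k1"],0,0,0.]))[:,0]
    R=T[:3,:3];o=-R.T@T[:3,3]
    d=np.c_[s,np.ones(len(s))]@R
    z=np.broadcast_to(z,len(s))
    return o+d*((z-o[2])/d[:,2])[:,None]
def proj(n,P):
    c=manip.calibration(n);T=c["world_to_cam"]
    r,_=cv2.Rodrigues(T[:3,:3]);q,_=cv2.projectPoints(np.float64(np.atleast_2d(P)),r,T[:3,3],c["mtx"],np.array([c["k1"],0,0,0.]))
    return q[:,0]
E
python3 - <<'E'
import cv2,numpy as np
from h import *
for n,(a,b,c,d) in dict(top=(225,185,425,285),scene=(240,170,380,270)).items():
    im=cv2.imread(f"pics/{n}0.png")[b:d,a:c]
    f=4 if n=="top" else 5.7
    cv2.imwrite(f"pics/{n}0z.png",cv2.resize(im,None,fx=f,fy=f,interpolation=cv2.INTER_CUBIC))
p=np.load("pics/top0.npz")["p"]
hsv=cv2.cvtColor(p,cv2.COLOR_RGB2HSV)
m=cv2.inRange(hsv,(22,150,120),(35,255,255))
n,l,s,c=cv2.connectedComponentsWithStats(m)
for i in range(1,n):
    if s[i,4]>20: print(s[i],c[i],ray("top",c[i],0.026))
# ring outer contour roll
cs,_=cv2.findContours(m,cv2.RETR_EXTERNAL,cv2.CHAIN_APPROX_NONE)
for k in cs:
    if len(k)>20:
        e=cv2.minEnclosingCircle(k);print(e,ray("top",e[0],0.026), cv2.fitEllipse(k))
p=np.load("pics/scene0.npz")["p"]
hsv=cv2.cvtColor(p,cv2.COLOR_RGB2HSV)
m=cv2.inRange(hsv,(22,150,100),(35,255,255))
n,l,s,c=cv2.connectedComponentsWithStats(m)
for i in range(1,n):
    if s[i,4]>20: print("scene",s[i],c[i],ray("scene",c[i],0.016))
E
```

```text
[379 197  20  20 259] [388.43629344 206.20849421] [[ 0.46881517 -0.34197381  0.026     ]]
[235 220  20  20 252] [244.35714286 229.80555556] [[0.4105804 0.0751778 0.026    ]]
[399 231  21  20 272] [408.74632353 240.36764706] [[ 0.36888883 -0.39661179  0.026     ]]
[473 234  15  12 126] [479.95238095 239.17460317] [[ 0.3671232  -0.60389589  0.026     ]]
[ 35 269   7   7  40] [ 37.875 272.225] [[0.3001728  0.68435393 0.026     ]]
((479.96295166015625, 239.49073791503906), 7.464939117431641) [[ 0.36621094 -0.60387955  0.026     ]] ((480.0589599609375, 239.22332763671875), (9.744152069091797, 15.170788764953613), 106.18343353271484)
((408.74615478515625, 240.1923065185547), 10.255748748779297) [[ 0.3693922  -0.39663232  0.026     ]] ((408.79296875, 240.3529815673828), (19.11760711669922, 19.599098205566406), 111.47296142578125)
((244.23529052734375, 229.8235321044922), 10.004426956176758) [[0.41053685 0.07553023 0.026     ]] ((244.35179138183594, 229.7997283935547), (18.278963088989258, 19.487199783325195), 137.5349578857422)
((388.4599914550781, 206.13999938964844), 9.96761417388916) [[ 0.46901207 -0.34205055  0.026     ]] ((388.4302062988281, 206.21005249023438), (18.855823516845703, 19.297080993652344), 61.58025360107422)
scene [346 187  15  12 143] [353.51048951 192.53146853] [[ 0.36479441 -0.38704307  0.016     ]]
scene [312 188  15  10 130] [318.76153846 192.77692308] [[ 0.46425473 -0.32900158  0.016     ]]
scene [259 241  21  17 272] [268.81617647 249.52941176] [[0.40572674 0.08654839 0.016     ]]
```

View pics/top0z.png

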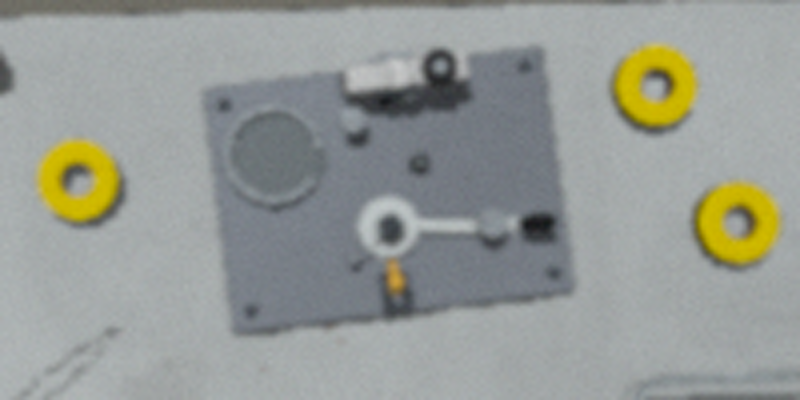

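View pics/scene0z.png

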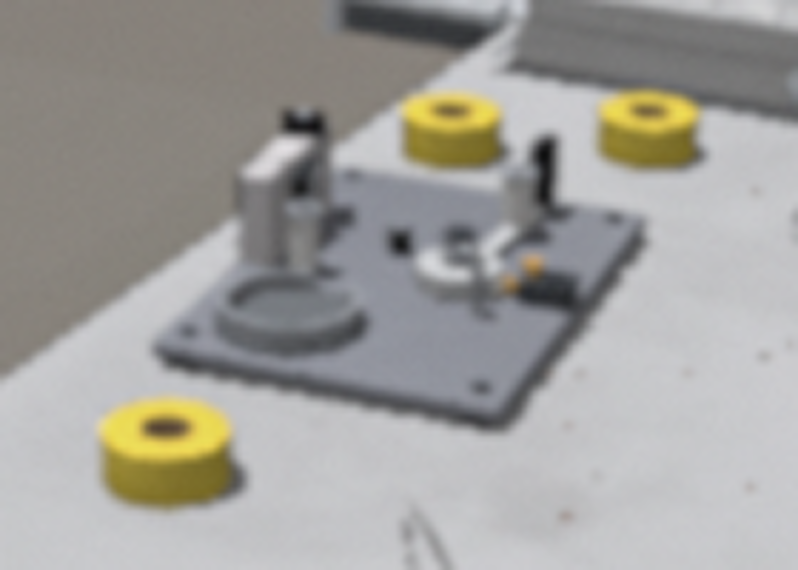

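```bash
python3 - <<'E'
import cv2,numpy as np
from h import *
from scipy.ndimage import map_coordinates
from scipy.optimize import least_squares
p=np.load("pics/top0.npz")["p"]; 
z=cv2.resize(p[190:280,272:375,::-1],None,fx=7.5,fy=6.6,interpolation=cv2.INTER_CUBIC);cv2.imwrite("pics/z1.png",z)
hsv=cv2.cvtColor(p,cv2.COLOR_RGB2HSV); lab=cv2.cvtColor(p,cv2.COLOR_RGB2LAB)
for uv in [(300,255),(350,215),(294,224),(250,260),(322,242),(359,241)]: print(uv,p[uv[1],uv[0]],lab[uv[1],uv[0]])
# plate: table brightness higher
g=cv2.GaussianBlur(cv2.cvtColor(p,cv2.COLOR_RGB2GRAY),(3,3),0)
m=((g<140)*255).astype(np.uint8); m[:,:270]=0;m[:,375:]=0;m[:190]=0;m[275:]=0
m=cv2.morphologyEx(m,cv2.MORPH_OPEN,np.ones((3,3)))
m=cv2.morphologyEx(m,cv2.MORPH_CLOSE,np.ones((9,9)))
cs,_=cv2.findContours(m,cv2.RETR_EXTERNAL,cv2.CHAIN_APPROX_NONE);k=max(cs,key=cv2.contourArea)
r=cv2.minAreaRect(k);b=cv2.boxPoints(r);print(r);W=ray("top",b,0.015);print(W, np.linalg.norm(np.diff(W,axis=0),axis=1),W.mean(0))
# roll / well edges, ring fit
gf=cv2.cvtColor(p,cv2.COLOR_RGB2GRAY).astype(float)
th=np.linspace(0,2*np.pi,72,endpoint=False)
c0=ray("top",(294,224.2),0.029)[0]
rs=np.arange(0.024,0.044,0.0005)
for it in range(3):
    prof=[]
    for t in th:
        P=np.c_[c0[0]+rs*np.cos(t),c0[1]+rs*np.sin(t),np.full(len(rs),0.029)]
        q=proj("top",P);prof.append(map_coordinates(gf,[q[:,1],q[:,0]],order=1))
    prof=np.array(prof)
    if it==0: print(np.round(prof.mean(0)))
    rr=rs[prof.argmax(1)]; ok=(rr>0.027)&(rr<0.041)
    X=np.c_[c0[0]+rr*np.cos(th),c0[1]+rr*np.sin(th)][ok]
    s=least_squares(lambda v:np.hypot(*(X-v[:2]).T)-v[2],[*c0[:2],.033],loss="soft_l1",f_scale=.001).x
    print(s,ok.sum()); c0=np.r_[s[:2],.029]
E
```

```text
(300, 255) [117 127 134] [134 126 123]
(350, 215) [114 123 129] [130 126 124]
(294, 224) [108 115 121] [123 127 124]
(250, 260) [167 172 173] [179 126 127]
(322, 242) [64 70 76] [ 75 127 124]
(359, 241) [22 25 28] [ 21 128 125]
((321.4800109863281, 231.8600311279297), (66.04376983642578, 86.12560272216797), 81.8698959350586)
[[ 0.48065827 -0.01216406  0.015     ]
 [ 0.51032295 -0.26143338  0.015     ]
 [ 0.31979255 -0.28169207  0.015     ]
 [ 0.29060569 -0.03478206  0.015     ]] [0.25102825 0.1916044  0.2486291 ] [ 0.40034486 -0.14751789  0.015     ]
[115. 116. 116. 116. 117. 117. 118. 118. 118. 118. 118. 118. 118. 118.
 117. 117. 117. 117. 117. 118. 118. 119. 120. 122. 123. 124. 125. 126.
 127. 128. 128. 129. 129. 129. 129. 129. 129. 129. 129. 129.]
[ 0.42819122 -0.06471399  0.03363161] 64
[ 0.42826092 -0.0645762   0.03351448] 61
[ 0.42819881 -0.0645966   0.03354411] 60
```

View pics/z1.png

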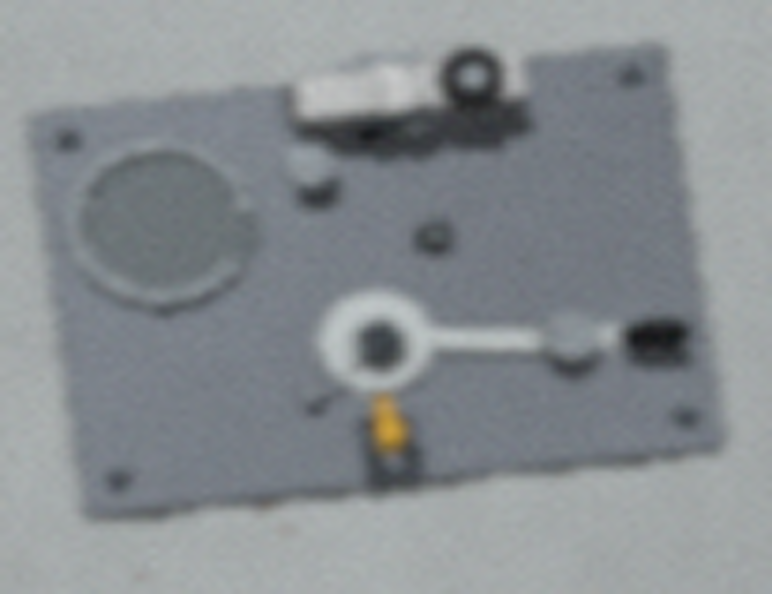

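```bash
cat >> h.py <<'E'
from scipy.spatial.transform import Rotation as Ro
def yaw():
    R=Ro.from_quat(manip.get_obs()["ee_rot"]).as_matrix(); return np.arctan2(R[1,0],R[0,0])
def tgt(P,ps=None,frm=None,fy=None):
    o=manip.get_obs();R=Ro.from_quat(o["ee_rot"]).as_matrix()
    y=yaw() if fy is None else fy
    if fy is not None: R=np.array([[np.cos(y),np.sin(y),0],[np.sin(y),-np.cos(y),0],[0,0,-1]])
    p=o["position"] if frm is None else frm
    return np.round(R.T@(np.array(P)-p),4), None if ps is None else round(-(ps-y),3)
E
python3 - <<'E'
from h import *
print(yaw(),tgt([.45,-.40,.25]),tgt([.4105,.0753,.12]))
z=lambda a,b:((a+.5)/7.5-.5+272,(b+.5)/6.6-.5+190)
c0=np.array([.4003,-.1475]);a=.119;R=np.array([[np.cos(a),-np.sin(a)],[np.sin(a),np.cos(a)]]);org=c0-R@[.007,-.010]
print("org",org)
for n,q,h in(("post",z(380,343),.046),("hub",z(378,340),.03),("idler",z(573,330),.053),("tab",z(657,331),.059),("well",z(163,222),.025),("guideroller",z(312,165),.052)):
    w=ray("top",q,h)[0];print(n,w,R.T@(w[:2]-org))
E
```

```text
0.2698218710739645 (array([ 0.3271, -0.1192, -0.0023]), None) (array([ 0.4157, -0.5877,  0.1283]), None)
org [ 0.39216231 -0.13840176]
post [ 0.37105998 -0.14606035  0.046     ] [-0.02186232 -0.00509917]
hub [ 0.3727709  -0.14672392  0.03      ] [-0.02024228 -0.00596118]
idler [ 0.37468767 -0.21794795  0.053     ] [-0.02679473 -0.07690906]
tab [ 0.37334142 -0.24843983  0.059     ] [-0.03175144 -0.10702546]
well [ 0.42630333 -0.06619422  0.025     ] [0.04247199 0.06764367]
guideroller [ 0.44762324 -0.12222114  0.052     ] [0.05698965 0.0094819 ]
```

jog_arm(steps=[0.085,0.04,-0.015,0,0,0.085,0.08,-0.03,0,0,0.085,0.12,-0.044,0,0,0.085,0.16,-0.059,0,0,0.085,0.2,-0.075,0,0,0.085,0.24,-0.1,0,0,0.085,0.27,-0.135,0,0,0.085,0.3,-0.17,0,0,0.085,0.32,-0.21,0,0,0.085,0.34,-0.25,0,0], grip_force=25)

```text
clock: 1.1
position: [0.4278, -0.2688, 0.2479]
ee_rot: [0.991, 0.135, -0.0, -0.0]
ft_force: [1.0, 0.0, 0.3]
grip_width: 0.994
```

```bash
python3 - <<'E'
from h import *
o=manip.get_obs();print(o["clock"],o["position"],o["joint_pos"],yaw(),tgt([.4105,.0755,.12]))
E
```

```text
1.1 [ 0.42784373 -0.26881506  0.24793768] [ 0.80007749  0.08920441 -0.34736578  1.75605489  0.03147191  1.30231363
 -0.85496219] 0.27021702563654043 (array([ 0.0753, -0.3364,  0.128 ]), None)
```

jog_arm(steps=[0.085,0.01,-0.042,0,0,0.085,0.02,-0.084,0,0,0.085,0.029,-0.126,0,0,0.085,0.038,-0.168,0,0,0.085,0.047,-0.21,0,0,0.085,0.056,-0.252,0.02,0,0.085,0.065,-0.29,0.055,0,0.085,0.072,-0.318,0.09,0,0.085,0.075,-0.334,0.118,0,0.085,0.0753,-0.3364,0.128,0])

```text
clock: 2.1
position: [0.4087, 0.0752, 0.118]
ee_rot: [0.991, 0.136, -0.002, -0.0]
ft_force: [0.6, -1.0, 1.0]
grip_width: 0.997
```

```bash
python3 - <<'E'
from h import *
o=manip.get_obs();print(o["clock"],o["position"],o["joint_pos"],yaw(),tgt([.4105,.0755,.030]))
p,d=manip.camera("scene");np.savez("pics/s1.npz",p=p,d=d)
cv2.imwrite("pics/s1.png",cv2.resize(p[150:290,200:360,::-1],None,fx=5,fy=4.2,interpolation=cv2.INTER_CUBIC))
E
```

```text
2.1 [0.40866629 0.07519217 0.11797023] [ 0.46760034  0.04551126 -0.75874934  2.1010117   0.03534354  1.0111367
 -1.60704193] 0.27325917107999 (array([0.0021, 0.0003, 0.088 ]), None)
```

View pics/s1.png

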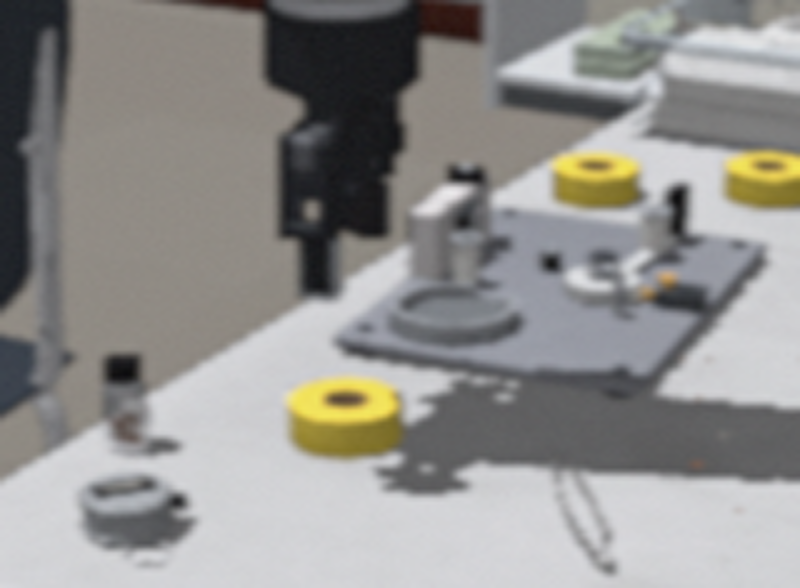

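```bash
python3 - <<'E'
from h import *
for z in (.09,.1,.105,.11,.115,.12): print(z,proj("scene",[.3950,.1234,z]),ray("scene",(263.3,220.6),z))
print("vial",ray("scene",(225,257),0),"counter",ray("scene",(225,275),0.02))
print(ray("top",(220,198),.06), "cam", )
E
```

```text
0.09 [[264.20845743 229.80103506]] [[0.4244376  0.08002575 0.09      ]]
0.1 [[264.12655194 226.03840063]] [[0.41294002 0.0981948  0.1       ]]
0.105 [[264.08542222 224.14667224]] [[0.40719122 0.10727933 0.105     ]]
0.11 [[264.0441742 222.2479665]] [[0.40144243 0.11636385 0.11      ]]
0.115 [[264.00280765 220.34225596]] [[0.39569364 0.12544838 0.115     ]]
0.12 [[263.96132235 218.42951311]] [[0.38994485 0.1345329  0.12      ]]
vial [[0.49752728 0.14979023 0.        ]] counter [[0.42623253 0.24586492 0.02      ]]
[[0.50029975 0.13970889 0.06      ]] cam
```

jog_arm(steps=[0.085,0.002,0,0.02,0,0.085,0.002,0,0.045,0,0.085,0.002,0,0.07,0,0.085,0.002,0,0.087,0,0.085,0.002,0,0.092,0,0.085,0.002,0,0.092,0,0.055,0.002,0,0.092,0,0.055,0.002,0,0.092,0,0.055,0.002,0,0.092,0,0.055,0.002,0,0.092,0], grip_force=20)

```text
clock: 3.15
position: [0.4134, 0.0738, 0.0295]
ee_rot: [0.991, 0.134, 0.001, 0.0]
ft_force: [-2.1, -0.8, 7.9]
grip_width: 0.666
```

```bash
python3 - <<'E'
from h import *
o=manip.get_obs();print(o["clock"],o["position"],o["joint_pos"],yaw(),o["grip_width"]*.0854,o["ft_force"],tgt([.4105,.0755,.026],1.69))
E
```

```text
3.15 [0.41343975 0.0738181  0.02952374] [ 0.40867419  0.22985402 -0.73223288  2.16461056  0.21276168  0.81446373
 -1.75854813] 0.26951070882107286 0.056868818331009645 [-2.11948204 -0.80486056  7.92364707] (array([-0.0024, -0.0024,  0.0035]), np.float64(-1.42))
```

jog_arm(steps=[0.085,0,0,0.001,0,0.085,0,0,0.001,-0.08,0.085,0,0,0.001,-0.22,0.085,0,0,0.001,-0.36,0.085,0,0,0.001,-0.5,0.085,0,0,0.001,-0.64,0.085,0,0,0.001,-0.78,0.085,0,0,0.001,-0.92,0.085,0,0,0.001,-1.06,0.085,0,0,0.001,-1.2])

```text
clock: 4.15
position: [0.4127, 0.0738, 0.0276]
ee_rot: [0.74, 0.673, 0.0, 0.0]
ft_force: [0.6, 1.0, 0.4]
grip_width: 0.997
```

jog_arm(steps=[0.085,0,0,0,-0.12,0.085,0,0,0,-0.2,0.085,0,0,0,-0.22,0.085,0,0,0,-0.22,0.055,0,0,0,-0.22,0.055,0,0,0,-0.22,0.055,0,0,0,-0.22,0.055,0,0,0,-0.22,0.055,0,0,0,-0.22,0.055,0,0,0,-0.22])

```text
clock: 5.15
position: [0.4125, 0.074, 0.0275]
ee_rot: [0.664, 0.748, -0.0, 0.0]
ft_force: [-1.4, -0.5, 4.7]
grip_width: 0.666
```

```bash
python3 - <<'E'
from h import *
o=manip.get_obs();print(o["clock"],o["position"],o["joint_pos"],yaw(),o["grip_width"]*.0854,o["ft_force"])
print(tgt([.42,.26,.15]),tgt([.25,.20,.18]))
E
```

```text
5.15 [0.41251686 0.07399696 0.02749191] [ 0.61705208  0.29670016 -0.9619634   2.15834297  0.32918503  0.83786106
 -0.4302295 ] 1.689108637789035 0.056891657292444886 [-1.43476577 -0.54392283  4.68794072]
(array([ 0.1838,  0.0294, -0.1226]), None) (array([ 0.1442, -0.1465, -0.1526]), None)
```

jog_arm(steps=[0.085,0,0,0,0,0.085,0,0,0,0,0.085,0,0,-0.02,0,0.085,0,0,-0.06,0,0.085,0.03,-0.01,-0.09,0,0.085,0.07,-0.015,-0.11,0,0.085,0.11,-0.02,-0.11,0,0.085,0.15,-0.03,-0.11,0,0.085,0.185,-0.036,-0.11,0,0.085,0.206,-0.036,-0.11,0])

```text
clock: 6.15
position: [0.351, 0.2767, 0.1375]
ee_rot: [0.663, 0.749, 0.0, 0.0]
ft_force: [0.3, -0.7, 0.2]
grip_width: 0.997
```

```bash
python3 - <<'E'
from h import *
from scipy.ndimage import map_coordinates
from scipy.optimize import least_squares
o=manip.get_obs();print(o["clock"],o["position"],yaw())
p,d=manip.camera("top");np.savez("pics/t2.npz",p=p,d=d)
cv2.imwrite("pics/t2.png",p[:,:,::-1])
hsv=cv2.cvtColor(p,cv2.COLOR_RGB2HSV)
def meas(p):
  hsv=cv2.cvtColor(p,cv2.COLOR_RGB2HSV)
  m=cv2.inRange(hsv,(22,150,120),(35,255,255))
  for k in cv2.findContours(m,cv2.RETR_EXTERNAL,cv2.CHAIN_APPROX_NONE)[0]:
    e=cv2.minEnclosingCircle(k)
    if 8<e[1]<12 and e[0][0]<300:
        f=np.zeros_like(m);cv2.drawContours(f,[k],-1,1,-1);M=cv2.moments(f,True)
        c=(M['m10']/M['m00'],M['m01']/M['m00'])
        print(len(k),e,c,ray("top",c,.026),ray("top",e[0],.026))
meas(np.load("pics/top0.npz")["p"]);meas(p)
def well(p):
  gf=cv2.cvtColor(p,cv2.COLOR_RGB2GRAY).astype(float)
  th=np.linspace(0,2*np.pi,72,endpoint=False);c0=np.array([.4282,-.0646,.029]);rs=np.arange(.027,.041,.0005)
  for it in range(3):
    prof=np.array([(lambda q:map_coordinates(gf,[q[:,1],q[:,0]],order=1))(proj("top",np.c_[c0[0]+rs*np.cos(t),c0[1]+rs*np.sin(t),np.full(len(rs),.029)])) for t in th])
    rr=rs[prof.argmax(1)];ok=(rr>.029)&(rr<.038)
    X=np.c_[c0[0]+rr*np.cos(th),c0[1]+rr*np.sin(th)][ok]
    s=least_squares(lambda v:np.hypot(*(X-v[:2]).T)-v[2],[*c0[:2],.033],loss="soft_l1",f_scale=.001).x
    c0=np.r_[s[:2],.029]
  print("well",s,ok.sum())
well(np.load("pics/top0.npz")["p"]);well(p)
E
```

```text
6.15 [0.35096667 0.27670587 0.13752227] 1.692015365464183
53 ((244.23529052734375, 229.8235321044922), 10.004426956176758) (244.34426229508196, 229.80327868852459) [[0.41058784 0.07521483 0.026     ]] [[0.41053685 0.07553023 0.026     ]]
53 ((245.13636779785156, 228.9545440673828), 9.955577850341797) (245.23076923076923, 228.96321070234114) [[0.41295014 0.07261299 0.026     ]] [[0.41298156 0.07288484 0.026     ]]
well [ 0.42814665 -0.06449005  0.03353917] 64
well [ 0.42821145 -0.0646024   0.03354506] 63
```

View pics/t2.png

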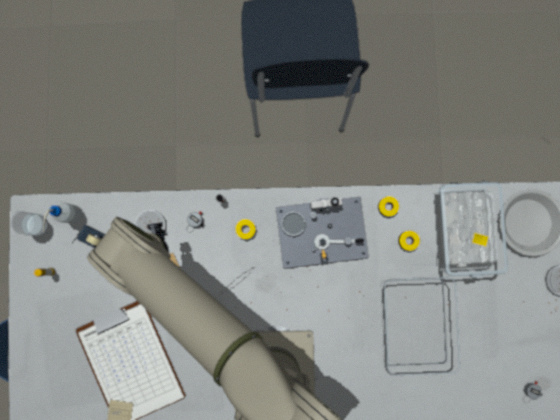

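```bash
python3 - <<'E'
from h import *
from scipy.ndimage import map_coordinates,gaussian_filter1d
from scipy.optimize import least_squares
def fit(cam,gf,c0,mode,z,r0):
  th=np.linspace(0,2*np.pi,120,endpoint=False);rs=np.arange(r0-.006,r0+.006,.00025);c0=np.array(c0)
  for it in range(4):
    prof=np.array([(lambda q:map_coordinates(gf,[q[:,1],q[:,0]],order=3))(proj(cam,np.c_[c0[0]+rs*np.cos(t),c0[1]+rs*np.sin(t),np.full(len(rs),z)])) for t in th])
    g=np.gradient(gaussian_filter1d(prof,3,axis=1),axis=1)
    f={"peak":prof,"in":g,"out":-g}[mode]
    i=f.argmax(1);rr=rs[i];ok=(i>2)&(i<len(rs)-3)
    X=np.c_[c0[0]+rr*np.cos(th),c0[1]+rr*np.sin(th)][ok]
    s=least_squares(lambda v:np.hypot(*(X-v[:2]).T)-v[2],[*c0,r0],loss="soft_l1",f_scale=.0007).x
    c0=s[:2]
  print(cam,mode,s,ok.sum())
ims=[np.load(f"pics/{n}.npz")["p"] for n in("top0","t2")]
gf=sum(cv2.cvtColor(p,cv2.COLOR_RGB2GRAY).astype(float) for p in ims)/2
gl=sum(p[:,:,0].astype(float)-.0*p[:,:,2] for p in ims)/2
for m,r in(("peak",.0333),("in",.031),("out",.0355)): fit("top",gf,[.4282,-.0646],m,.029,r); fit("top",gl,[.4282,-.0646],m,.029,r)
ims=[np.load(f"pics/{n}.npz")["p"] for n in("scene0","s1")]
gs=sum(cv2.cvtColor(p,cv2.COLOR_RGB2GRAY).astype(float) for p in ims)/2
for m,r in(("peak",.0333),("in",.031)): fit("scene",gs,[.4282,-.0646],m,.029,r)
p=np.load("pics/t2.npz")["p"];sat=cv2.cvtColor(p,cv2.COLOR_RGB2HSV)[:,:,1].astype(float)
fit("top",sat,[.413,.0727],"out",.026,.029)
fit("top",(p[:,:,2].astype(float)),[.413,.0727],"in",.026,.029)
for n in("top0","scene0"): pass
E
```

```text
top peak [ 0.42797569 -0.06456925  0.03349895] 109
top peak [ 0.42797714 -0.0646022   0.03346299] 108
top in [ 0.4274865  -0.06508291  0.03027711] 120
top in [ 0.42752001 -0.06504913  0.03020977] 120
top out [ 0.42757112 -0.06432317  0.03600718] 120Traceback (most recent call last):
  File "<stdin>", line 18, in <module>
  File "<stdin>", line 7, in fit
  File "h.py", line 12, in proj
    c=manip.calibration(n);T=c["world_to_cam"]
ValueError: time passes only in moves, steps and waits
```

```bash
python3 - <<'E'
s=open('h.py').read()
s=s.replace("def ray(","_c={}\ndef cal(n):\n    if n not in _c:_c[n]=manip.calibration(n)\n    return _c[n]\ndef ray(",1).replace("c=manip.calibration(n);","c=cal(n);")
open('h.py','w').write(s)
E
cat >fit.py <<'E'
from h import *
from scipy.ndimage import map_coordinates,gaussian_filter1d
from scipy.optimize import least_squares
def fit(cam,gf,c0,mode,z,r0):
  th=np.linspace(0,2*np.pi,90,endpoint=False);rs=np.arange(r0-.006,r0+.006,.00025);c0=np.array(c0)
  for it in range(4):
    T,Rr=np.meshgrid(th,rs,indexing="ij")
    q=proj(cam,np.c_[(c0[0]+Rr*np.cos(T)).ravel(),(c0[1]+Rr*np.sin(T)).ravel(),np.full(T.size,z)])
    prof=map_coordinates(gf,[q[:,1],q[:,0]],order=3).reshape(T.shape)
    g=np.gradient(gaussian_filter1d(prof,3,axis=1),axis=1)
    f={"peak":prof,"in":g,"out":-g}[mode]
    i=f.argmax(1);rr=rs[i];ok=(i>2)&(i<len(rs)-3)
    X=np.c_[c0[0]+rr*np.cos(th),c0[1]+rr*np.sin(th)][ok]
    s=least_squares(lambda v:np.hypot(*(X-v[:2]).T)-v[2],[*c0,r0],loss="soft_l1",f_scale=.0007).x
    c0=s[:2]
  print(cam,mode,np.round(s,4),ok.sum())
  return s
E
python3 - <<'E'
from fit import *
p=np.load("pics/t2.npz")["p"];sat=cv2.cvtColor(p,cv2.COLOR_RGB2HSV)[:,:,1].astype(float)
fit("top",sat,[.413,.0727],"out",.026,.029)
fit("top",(p[:,:,2].astype(float)),[.413,.0727],"in",.026,.029)
ims=[np.load(f"pics/{n}.npz")["p"] for n in("scene0","s1")]
gs=sum(cv2.cvtColor(p,cv2.COLOR_RGB2GRAY).astype(float) for p in ims)/2
for m,r in(("peak",.0333),("in",.031)): fit("scene",gs,[.4282,-.0646],m,.029,r)
print(tgt([.4125,.0740,.026]))
E
```

```text
top out [0.4127 0.0725 0.0284] 90
top in [0.413  0.0726 0.0277] 90
scene peak [ 0.4269 -0.0644  0.0339] 62
scene in [ 0.425  -0.0642  0.0288] 90
(array([-0.2112,  0.036 ,  0.1113]), None)
```

jog_arm(steps=[0.085,-0.03,0.008,0,0,0.085,-0.07,0.015,0,0,0.085,-0.11,0.02,0,0,0.085,-0.15,0.03,0,0,0.085,-0.185,0.036,0.01,0,0.085,-0.2065,0.036,0.035,0,0.085,-0.2065,0.036,0.07,0,0.085,-0.2065,0.036,0.1,0,0.085,-0.2065,0.036,0.111,0,0.085,-0.2065,0.036,0.111,0])

```text
clock: 7.2
position: [0.4112, 0.0734, 0.0248]
ee_rot: [0.664, 0.748, -0.001, -0.002]
ft_force: [-0.6, 0.9, -0.2]
grip_width: 0.995
```

jog_arm(steps=[0.055,0,0,0,0,0.055,0,0,0,0,0.055,0,0,0,0,0.055,0,0,0,0,0.055,0,0,0,0,0.055,0,0,-0.01,0,0.055,0,0,-0.025,0,0.055,0,0,-0.04,0,0.055,0,0,-0.05,0,0.055,0,0,-0.05,0], grip_force=30)

```text
clock: 8.2
position: [0.4137, 0.0733, 0.0779]
ee_rot: [0.664, 0.748, 0.001, 0.002]
ft_force: [-1.3, -0.7, -1.1]
grip_width: 0.662
```

```bash
python3 - <<'E'
from h import *
o=manip.get_obs();print(o["clock"],o["position"],o["ft_force"],o["joint_pos"],yaw())
print(tgt([.4274,-.0632,.075]))
E
```

```text
8.2 [0.41365532 0.07331489 0.07787372] [-1.26188667 -0.71935111 -1.13806077] [ 0.76651462  0.2038398  -1.09789784  2.12065851  0.22814028  0.93705845
 -0.34050672] 1.6893016050541123
(array([-0.1372, -0.0025,  0.0031]), None)
```

jog_arm(steps=[0.055,-0.01,0,0,0,0.055,-0.03,0,0,0,0.055,-0.055,-0.001,0,0,0.055,-0.08,-0.001,0,0,0.055,-0.105,-0.002,0,0,0.055,-0.125,-0.0025,0,0,0.055,-0.135,-0.0025,0,0,0.055,-0.1375,-0.0025,0,0,0.055,-0.1375,-0.0025,0,0,0.055,-0.1375,-0.0025,0,0])

```text
clock: 9.2
position: [0.4263, -0.0624, 0.0762]
ee_rot: [0.663, 0.748, 0.0, -0.0]
ft_force: [0.3, -0.5, 0.2]
grip_width: 0.661
```

```bash
python3 - <<'E'
from fit import *
o=manip.get_obs();print(o["clock"],o["position"],o["ft_force"],o["grip_width"],yaw())
p,d=manip.camera("scene");np.savez("pics/s3.npz",p=p,d=d)
o=manip.get_obs();print(o["clock"],o["position"])
print(tgt([.4274,-.0637,.055]))
cv2.imwrite("pics/s3.png",cv2.resize(p[150:260,240:370,::-1],None,fx=6,fy=5.4,interpolation=cv2.INTER_CUBIC))
p,d=manip.camera("top");np.savez("pics/t3.npz",p=p,d=d)
cv2.imwrite("pics/t3.png",cv2.resize(p[170:290,230:390,::-1],None,fx=5,fy=5,interpolation=cv2.INTER_CUBIC))
E
```

```text
9.2 [ 0.42633666 -0.0623659   0.07621247] [ 0.25176963 -0.45751862  0.20393449] 0.6614928644814048 1.6911557825959187
9.25 [ 0.42638203 -0.06236775  0.07627257]
(array([-0.0014,  0.0009,  0.0213]), None)
```

View pics/s3.png

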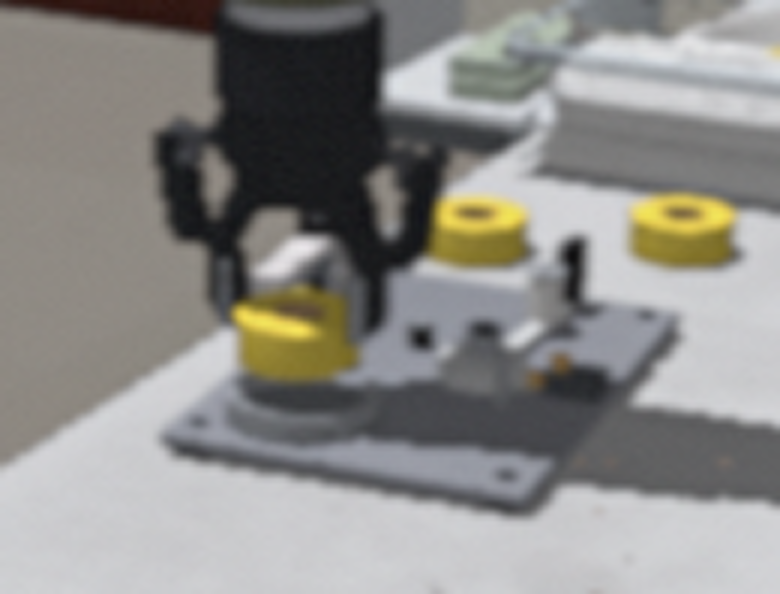

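View pics/t3.png

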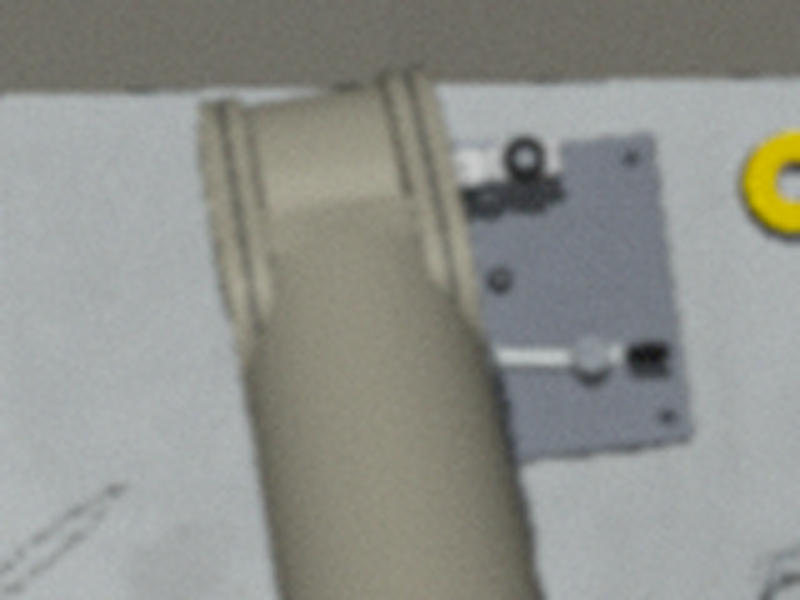

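jog_arm(steps=[0.055,-0.0014,0.0009,0.003,0,0.055,-0.0014,0.0009,0.008,0,0.055,-0.0014,0.0009,0.013,0,0.055,-0.0014,0.0009,0.016,0,0.055,-0.0014,0.0009,0.0185,0,0.055,-0.0014,0.0009,0.02,0,0.055,-0.0014,0.0009,0.021,0,0.055,-0.0014,0.0009,0.022,0,0.055,-0.0014,0.0009,0.0225,0,0.055,-0.0014,0.0009,0.0225,0])

```text
clock: 10.3
position: [0.4271, -0.0647, 0.0537]
ee_rot: [0.664, 0.748, -0.0, -0.0]
ft_force: [-3.1, -0.6, -0.4]
grip_width: 0.659
```

```bash
python3 - <<'E'
from h import *
o=manip.get_obs();print(o["clock"],o["position"],o["ft_force"],o["grip_width"],yaw())
print(tgt([.4274,-.0637,.048]))
E
```

```text
10.3 [ 0.4271427  -0.06469285  0.05366726] [-3.0556363  -0.55838813 -0.42017134] 0.6586338339444118 1.6897305298177903
(array([0.001 , 0.0004, 0.0057]), None)
```

jog_arm(steps=[0.055,0.0007,0.0003,0,0,0.055,0.0007,0.0003,0.0005,0,0.055,0.0007,0.0003,0.001,0,0.055,0.0007,0.0003,0.0015,0,0.055,0.0007,0.0003,0.002,0,0.055,0.0007,0.0003,0.0025,0,0.055,0.0007,0.0003,0.003,0,0.055,0.0007,0.0003,0.0035,0,0.055,0.0007,0.0003,0.004,0,0.055,0.0007,0.0003,0.004,0])

```text
clock: 11.3
position: [0.427, -0.0643, 0.0497]
ee_rot: [0.664, 0.748, -0.001, -0.0]
ft_force: [-4.4, -2.5, 2.1]
grip_width: 0.658
```

```bash
python3 - <<'E'
from h import *
o=manip.get_obs();print(o["clock"],o["position"],o["ft_force"],o["grip_width"],yaw())
p,d=manip.camera("scene");np.savez("pics/s4.npz",p=p,d=d)
o=manip.get_obs();print(o["clock"],o["position"],o["ft_force"],tgt([.4274,-.0637,.048]))
cv2.imwrite("pics/s4.png",cv2.resize(p[180:250,250:340,::-1],None,fx=8,fy=8,interpolation=cv2.INTER_CUBIC))
E
```

```text
11.3 [ 0.42702597 -0.06430607  0.04965755] [-4.3956341  -2.52429089  2.07358362] 0.6583003950235317 1.6893584769379206
11.35 [ 0.42699255 -0.06430682  0.04964464] [-4.97854857 -2.86312845  2.51374253] (array([0.0006, 0.0005, 0.0016]), None)
```

View pics/s4.png

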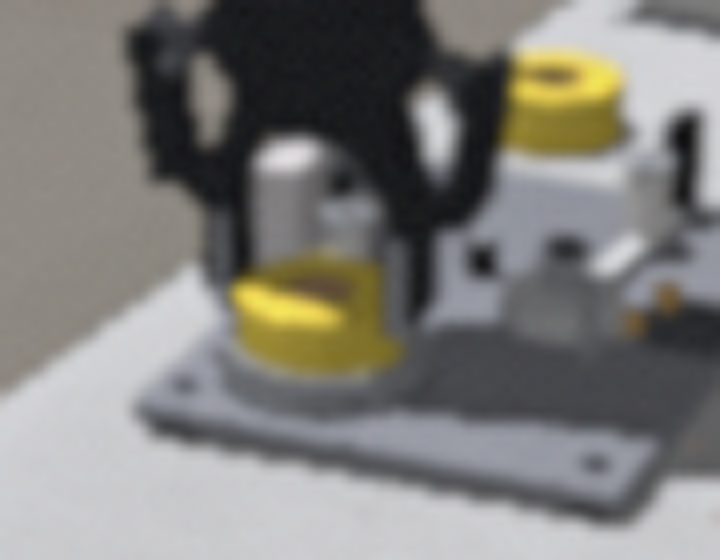

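jog_arm(steps=[0.055,-0.0003,-0.0006,0,0,0.055,-0.0007,-0.0013,0,0,0.055,-0.0007,-0.0013,0,0,0.055,-0.0007,-0.0013,0.0003,0,0.055,-0.0007,-0.0013,0.0006,0,0.055,-0.0007,-0.0013,0.001,0,0.055,-0.0007,-0.0013,0.0015,0,0.055,-0.0007,-0.0013,0.002,0,0.055,-0.0007,-0.0013,0.002,0,0.055,-0.0007,-0.0013,0.002,0])

```text
clock: 12.35
position: [0.4265, -0.0647, 0.0478]
ee_rot: [0.664, 0.748, 0.0, 0.0]
ft_force: [0.4, -0.6, 0.5]
grip_width: 0.66
```

```bash
python3 - <<'E'
from h import *
o=manip.get_obs();print(o["clock"],o["position"],o["ft_force"],o["torque"],o["grip_width"],yaw())
E
```

```text
12.35 [ 0.42651766 -0.06469439  0.04779803] [ 0.37872599 -0.55697497  0.50058398] [-0.01577476  0.01105271 -0.00888386] 0.6600010941607493 1.6898174296364035
```

jog_arm(steps=[0.055,0,0,0.0005,0,0.055,0,0,0.001,0,0.055,0,0,0.0013,0,0.055,0,0,0.0016,0,0.055,0,0,0.0019,0,0.055,0,0,0.0022,0,0.055,0,0,0.0025,0,0.055,0,0,0.0028,0,0.055,0,0,0.0028,0,0.055,0,0,0.0028,0])

```text
clock: 13.35
position: [0.4266, -0.0648, 0.0463]
ee_rot: [0.664, 0.748, -0.001, 0.0]
ft_force: [-12.7, 2.1, 31.4]
grip_width: 0.658
```

jog_arm(steps=[0.055,0,0,-0.0008,0,0.055,0,0,-0.0012,0,0.055,0,0,-0.0013,0,0.055,0,0,-0.0013,0,0.055,0,0,-0.0013,0,0.055,0,0,-0.0013,0,0.055,0,0,-0.0013,0,0.055,0,0,-0.0013,0,0.055,0,0,-0.0013,0,0.055,0,0,-0.0013,0])

```text
clock: 14.35
position: [0.4265, -0.0648, 0.0465]
ee_rot: [0.664, 0.748, -0.0, 0.0]
ft_force: [-2.0, 0.0, 7.8]
grip_width: 0.66
```

```bash
python3 - <<'E'
from h import *
o=manip.get_obs();print(o["clock"],o["position"],o["ft_force"],o["torque"],o["grip_width"],yaw())
p,d=manip.camera("scene");np.savez("pics/s5.npz",p=p,d=d)
cv2.imwrite("pics/s5.png",cv2.resize(p[180:250,250:340,::-1],None,fx=8,fy=8,interpolation=cv2.INTER_CUBIC))
c=manip.calibration("scene");T=c["world_to_cam"]
hsv=cv2.cvtColor(p,cv2.COLOR_RGB2HSV)
m=cv2.inRange(hsv,(20,120,60),(36,255,255))>0
v,u=np.nonzero(m); k=(u>270)&(u<305)&(v>205)&(v<235);u=u[k];v=v[k];z=d[v,u]
s=cv2.undistortPoints(np.c_[u,v].astype(float).reshape(-1,1,2),c["mtx"],np.array([c["k1"],0,0,0.]))[:,0]
P=np.c_[s*z[:,None],z]; W=(P-T[:3,3])@T[:3,:3]
W=W[z>0]
print(len(W),np.percentile(W[:,2],[2,10,50,90,95,98]),W.mean(0))
E
```

```text
14.35 [ 0.42650788 -0.06479616  0.04652217] [-2.02298411e+00  1.01305173e-03  7.81190381e+00] [ 0.02150488  0.57667304 -0.01377749] 0.6597549322801408 1.6897348801927115
195 [0.02875649 0.03193977 0.04224236 0.04436998 0.04454358 0.04512526] [ 0.42412877 -0.05210141  0.03975336]
```

View pics/s5.png

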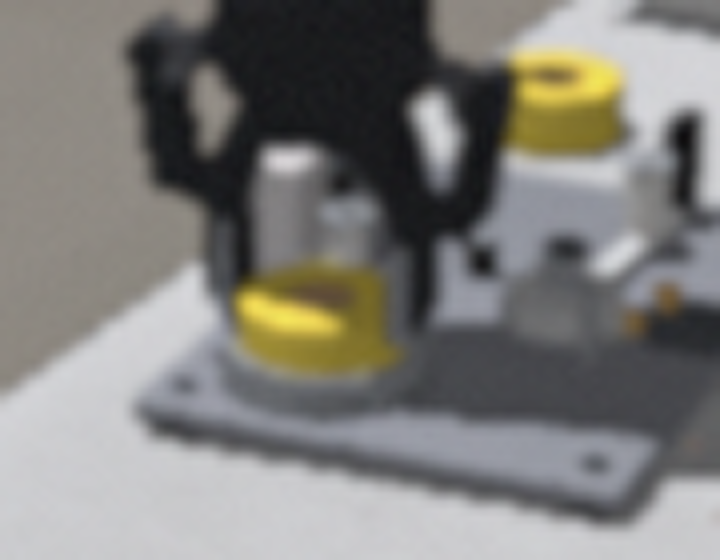

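jog_arm(steps=[0.064,0,0,0,0,0.075,0,0,0,0,0.085,0,0,0,0,0.085,0,0,0,0,0.085,0,0,-0.01,0,0.085,0,0,-0.03,0,0.085,0,0,-0.06,0,0.085,0,0,-0.09,0,0.085,0,0,-0.1,0,0.085,0,0,-0.1,0])

```text
clock: 15.4
position: [0.4273, -0.0651, 0.1478]
ee_rot: [0.664, 0.748, 0.0, 0.002]
ft_force: [0.4, -0.3, -1.1]
grip_width: 0.991
```

```bash
python3 - <<'E'
from h import *
o=manip.get_obs();print(o["clock"],o["position"],o["ft_force"],o["joint_pos"],yaw())
print(tgt([.33,-.2500,.15],.05))
p,d=manip.camera("scene");np.savez("pics/s6.npz",p=p,d=d)
cv2.imwrite("pics/s6.png",cv2.resize(p[180:250,250:340,::-1],None,fx=8,fy=8,interpolation=cv2.INTER_CUBIC))
E
```

```text
15.4 [ 0.42733032 -0.06512956  0.14775153] [ 0.43279709 -0.27931793 -1.11746084] [ 1.08925166  0.0688888  -1.05111954  2.02714952  0.07031012  1.0785475
  0.12461316] 1.6893592252284424
(array([-0.1721, -0.1185, -0.0021]), np.float64(1.639))
```

View pics/s6.png

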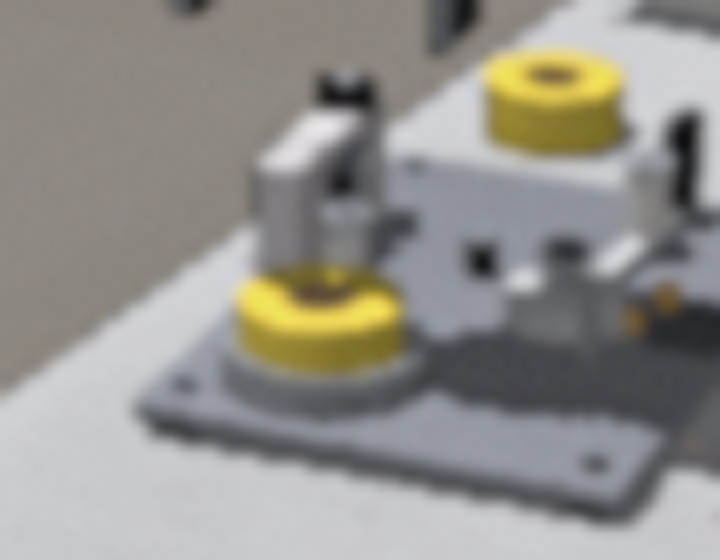

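jog_arm(steps=[0.05,-0.01,-0.008,0,0.1,0.02,-0.03,-0.02,0,0.245,0.0,-0.05,-0.035,0,0.39,0,-0.07,-0.05,0,0.535,0,-0.09,-0.065,0,0.68,0,-0.11,-0.08,0,0.825,0,-0.13,-0.095,0,0.97,0,-0.15,-0.11,0,1.115,0,-0.165,-0.117,0,1.26,0,-0.172,-0.1185,0,1.405])

```text
clock: 16.45
position: [0.3275, -0.2505, 0.1448]
ee_rot: [0.99, 0.138, -0.001, -0.001]
ft_force: [-0.2, 0.1, -0.0]
grip_width: -0.001
```

```bash
python3 - <<'E'
from fit import *
o=manip.get_obs();print(o["clock"],o["position"],o["ft_force"],o["joint_pos"],yaw(),o["grip_width"])
print(tgt([.333,-.2500,.10],.02))
p,d=manip.camera("top");np.savez("pics/t4.npz",p=p,d=d)
cv2.imwrite("pics/t4.png",cv2.resize(p[190:280,272:375,::-1],None,fx=7.5,fy=6.6,interpolation=cv2.INTER_CUBIC))
E
```

```text
16.45 [ 0.32752336 -0.2504944   0.14475146] [-2.33666738e-01  6.33334952e-02 -7.72652481e-05] [ 1.36178001 -0.0074104  -0.80059719  2.07856036 -0.00652547  1.07082261
 -0.72986922] 0.27658933556316206 -0.0005668718847235671
(array([0.0055, 0.0011, 0.0447]), np.float64(0.257))
```

View pics/t4.png

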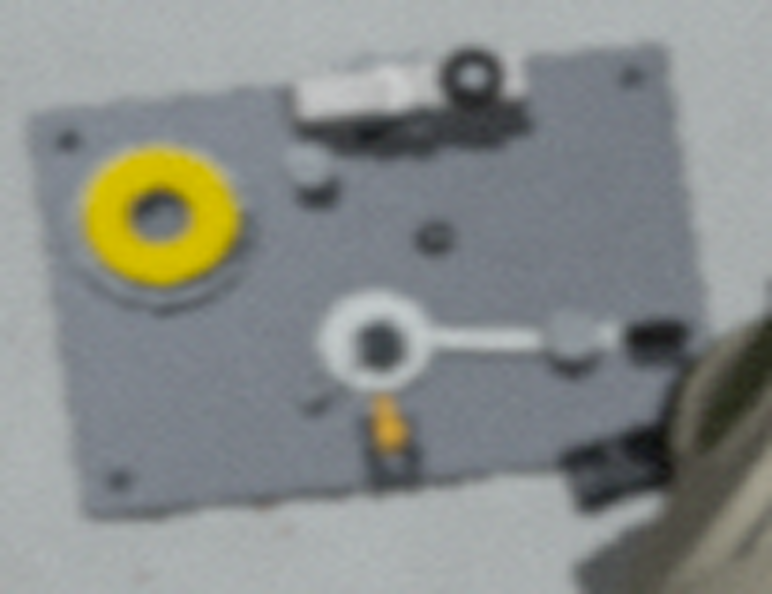

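jog_arm(steps=[0,0.0055,0.001,0,0.1,0,0.0055,0.001,0.01,0.2,0,0.0055,0.001,0.025,0.257,0,0.0055,0.001,0.045,0.257,0,0.0055,0.001,0.065,0.257,0,0.0055,0.001,0.085,0.257,0,0.0055,0.001,0.095,0.257,0,0.0055,0.001,0.1,0.257,0,0.0055,0.001,0.1,0.257,0,0.0055,0.001,0.1,0.257])

```text
clock: 17.5
position: [0.3352, -0.2491, 0.0468]
ee_rot: [1.0, 0.014, 0.0, 0.0]
ft_force: [0.1, -0.9, 0.1]
grip_width: -0.001
```

```bash
python3 - <<'E'
from fit import *
o=manip.get_obs();print(o["clock"],o["position"],o["ft_force"],o["joint_pos"],yaw(),o["grip_width"])
p,d=manip.camera("scene")
cv2.imwrite("pics/s7.png",cv2.resize(p[150:260,250:380,::-1],None,fx=6,fy=5.4,interpolation=cv2.INTER_CUBIC))
E
```

```text
17.5 [ 0.33515167 -0.24910434  0.04679117] [ 0.10355921 -0.89132773  0.1463993 ] [ 1.29240218  0.19819763 -0.79722404  2.15663125  0.1881943   0.8537406
 -1.16169772] 0.028454423423432375 -0.001404882926072152
```

View pics/s7.png

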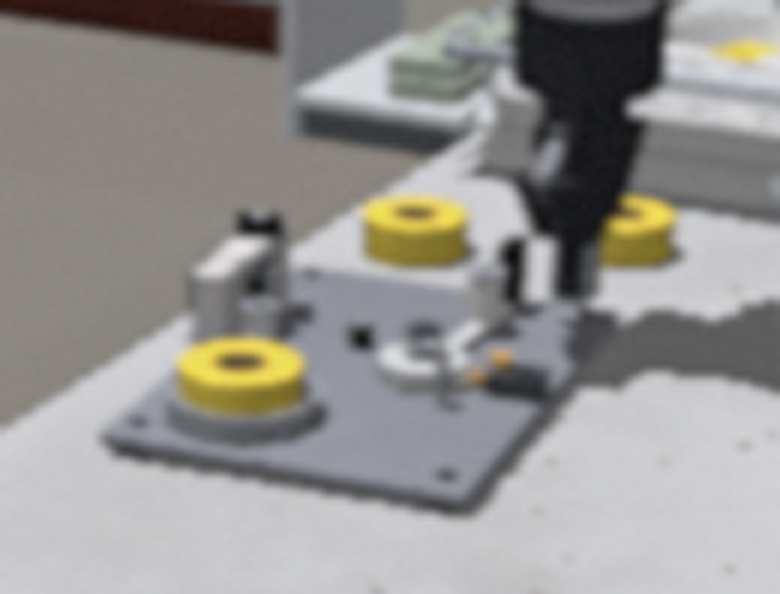

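```bash
cat > arc.py <<'E'
from h import *
piv=np.array([.370,-.146])
def pt(th,off=.011,r=.105):
    f=-1.552+th;t=piv+r*np.array([np.cos(f),np.sin(f)]);s=np.array([-np.sin(f),np.cos(f)])
    return t-s*(.005+off),f+np.pi/2
def est(off=.011,verbose=1):
    # arm angle if contact: point of tool front face; solve
    o=manip.get_obs();p=np.array(o["position"][:2]);y=yaw()
    # contact face centre, along tool x
    v=p-piv; d=.005+off
    # arm line offset d along swing from TCP: TCP = r*u - d*s
    L=np.hypot(*v); th=np.arctan2(v[1],v[0])+np.arcsin(d/L)+1.552
    return th,np.sqrt(L*L-d*d)
def rows(ths,z,off=.011,p0=None,y0=None):
    o=manip.get_obs();p0=o["position"] if p0 is None else p0;y0=yaw() if y0 is None else y0
    for t in ths:
        q,y=pt(t,off); s,_=tgt([q[0],q[1],z],frm=p0,fy=y0)
        print(round(t,3),np.round(s,4),round(y0-y,3))
def st():
    o=manip.get_obs();f=np.array(o["ft_force"]);y=yaw();e=est()
    print(round(o["clock"],2),np.round(o["position"],4),"f",np.round(f,1),"push",round(-(f[0]*np.cos(y)+f[1]*np.sin(y)),2),"yaw",round(y,3),"th",np.round(e,4))
E
python3 -c "
from arc import *
st();rows([0,.05,.1,.15,.2],.0455)"
```

```text
17.55 [ 0.3352 -0.2493  0.047 ] f [-0.1  0.1  0.7] push 0.12 yaw 0.028 th [-0.1962  0.1078]
0 [0.0207 0.0026 0.0015] 0.009
0.05 [0.0259 0.0033 0.0015] -0.041
0.1 [0.0312 0.0038 0.0015] -0.091
0.15 [0.0365 0.004  0.0015] -0.141
0.2 [0.0418 0.0039 0.0015] -0.191
```

jog_arm(steps=[0,0.005,0.001,0.001,0.009,0,0.01,0.002,0.001,0.009,0,0.0135,0.0025,0.001,0.009,0,0.016,0.0026,0.001,0.009,0,0.0185,0.0026,0.001,0.009,0,0.0207,0.0026,0.001,0.009,0,0.023,0.003,0.001,-0.015,0,0.0259,0.0033,0.001,-0.041,0,0.0259,0.0033,0.001,-0.041,0,0.0259,0.0033,0.001,-0.041])

```text
clock: 18.55
position: [0.3607, -0.2516, 0.0452]
ee_rot: [0.999, 0.034, -0.0, -0.0]
ft_force: [-2.1, -0.1, 1.3]
grip_width: -0.002
```

```bash
python3 -c "
from arc import *
st();rows([.05,.1,.15,.2,.25,.3,.35,.4],.0455)
p,d=manip.camera('scene')
cv2.imwrite('pics/s8.png',cv2.resize(p[170:240,300:380,::-1],None,fx=8,fy=8,interpolation=cv2.INTER_CUBIC))
"
```

```text
18.55 [ 0.3607 -0.2516  0.0452] f [-2.1 -0.1  1.3] push 2.11 yaw 0.069 th [0.0445 0.1048]
0.05 [ 0.0006  0.0003 -0.0003] -0.0
0.1 [ 0.0058  0.0009 -0.0003] -0.05
0.15 [ 0.0111  0.0013 -0.0003] -0.1
0.2 [ 0.0164  0.0015 -0.0003] -0.15
0.25 [ 0.0218  0.0013 -0.0003] -0.2
0.3 [ 0.027   0.001  -0.0003] -0.25
0.35 [ 0.0323  0.0003 -0.0003] -0.3
0.4 [ 0.0375 -0.0006 -0.0003] -0.35
```

View pics/s8.png

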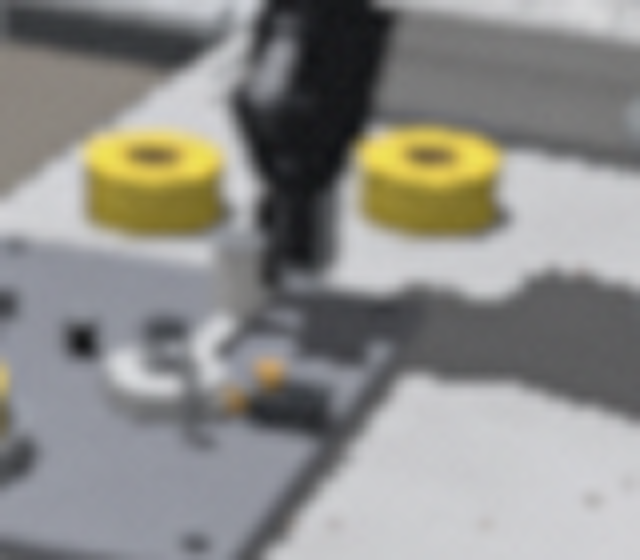

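jog_arm(steps=[0,0.003,0.0006,0,-0.025,0,0.0058,0.0009,0,-0.05,0,0.009,0.0012,0,-0.08,0,0.0122,0.0013,0,-0.11,0,0.0154,0.0015,0,-0.14,0,0.0186,0.0014,0,-0.17,0,0.0218,0.0013,0,-0.2,0,0.025,0.0011,0,-0.23,0,0.027,0.001,0,-0.25,0,0.027,0.001,0,-0.25])

```text
clock: 19.6
position: [0.3882, -0.2506, 0.0453]
ee_rot: [0.987, 0.159, 0.0, -0.0]
ft_force: [-3.4, 0.2, 0.0]
grip_width: 0.0
```

```bash
python3 -c "
from arc import *
st();rows([.3,.35,.4,.45,.5,.55,.6,.65],.0455)
p,d=manip.camera('top')
cv2.imwrite('pics/t8.png',cv2.resize(p[190:280,290:390,::-1],None,fx=7,fy=6,interpolation=cv2.INTER_CUBIC))
"
```

```text
19.6 [ 0.3882 -0.2506  0.0453] f [-3.4  0.2  0. ] push 3.16 yaw 0.32 th [0.3044 0.1049]
0.3 [-0.0005 -0.     -0.0002] 0.001
0.35 [ 0.0048  0.0007 -0.0002] -0.049
0.4 [ 0.0101  0.0011 -0.0002] -0.099
0.45 [ 0.0154  0.0012 -0.0002] -0.149
0.5 [ 0.0207  0.0011 -0.0002] -0.199
0.55 [ 0.026   0.0007 -0.0002] -0.249
0.6 [ 0.0313  0.0001 -0.0002] -0.299
0.65 [ 0.0365 -0.0009 -0.0002] -0.349
```

View pics/t8.png

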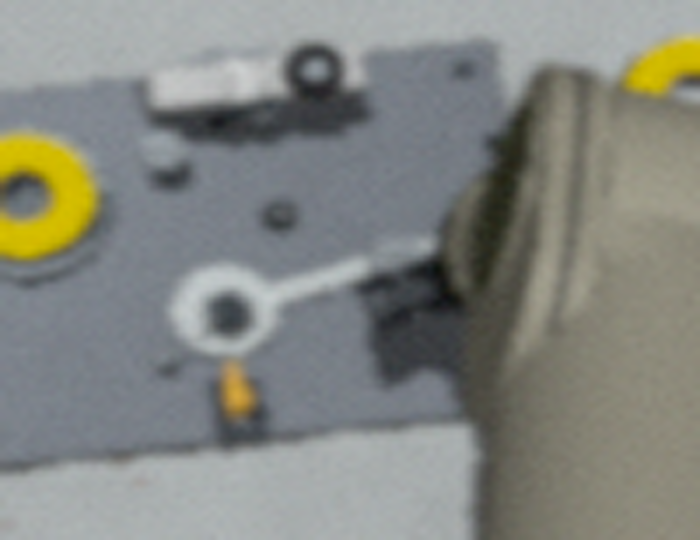

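jog_arm(steps=[0,0.0025,0.0003,0,-0.025,0,0.006,0.0008,0,-0.06,0,0.0101,0.0011,0,-0.1,0,0.0142,0.0012,0,-0.14,0,0.0185,0.0012,0,-0.18,0,0.0228,0.001,0,-0.22,0,0.026,0.0007,0,-0.25,0,0.029,0.0004,0,-0.28,0,0.0313,0.0001,0,-0.3,0,0.0313,0.0001,0,-0.3])

```text
clock: 20.65
position: [0.4177, -0.241, 0.0453]
ee_rot: [0.952, 0.305, 0.0, 0.0]
ft_force: [-3.2, -1.8, -0.9]
grip_width: -0.001
```

```bash
python3 -c "
from arc import *
st();rows([.6,.65,.7,.75,.78,.8,.82,.84,.86],.0455)
p,d=manip.camera('top')
cv2.imwrite('pics/t9.png',cv2.resize(p[190:280,290:390,::-1],None,fx=7,fy=6,interpolation=cv2.INTER_CUBIC))
"
```

```text
20.65 [ 0.4177 -0.241   0.0453] f [-3.2 -1.8 -0.9] push 3.63 yaw 0.62 th [0.5977 0.1051]
0.6 [ 0.0002 -0.0001 -0.0002] 0.001
0.65 [ 0.0055  0.0006 -0.0002] -0.049
0.7 [ 0.0108  0.001  -0.0002] -0.099
0.75 [ 0.0161  0.0011 -0.0002] -0.149
0.78 [ 0.0193  0.0011 -0.0002] -0.179
0.8 [ 0.0214  0.001  -0.0002] -0.199
0.82 [ 0.0235  0.0009 -0.0002] -0.219
0.84 [ 0.0257  0.0007 -0.0002] -0.239
0.86 [ 0.0278  0.0005 -0.0002] -0.259
```

View pics/t9.png

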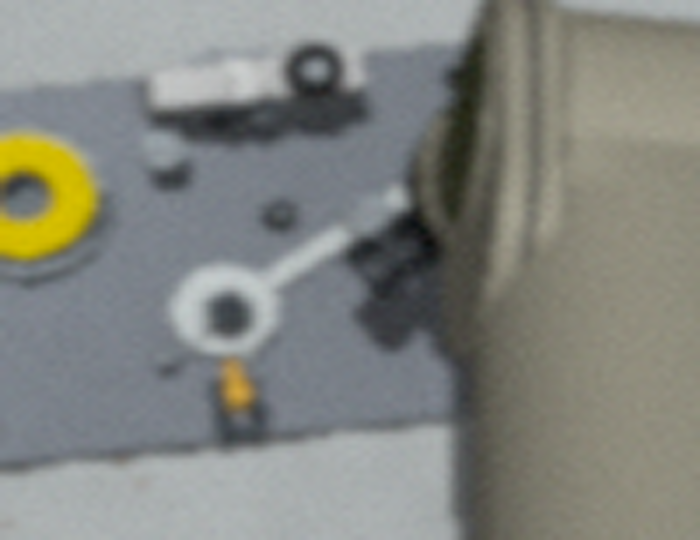

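jog_arm(steps=[0,0.003,0.0003,0,-0.028,0,0.0055,0.0006,0,-0.05,0,0.0085,0.0008,0,-0.08,0,0.0115,0.001,0,-0.11,0,0.014,0.0011,0,-0.13,0,0.0161,0.0011,0,-0.15,0,0.018,0.0011,0,-0.167,0,0.0193,0.0011,0,-0.179,0,0.0193,0.0011,0,-0.179,0,0.0193,0.0011,0,-0.179])

```text
clock: 21.7
position: [0.434, -0.2309, 0.0453]
ee_rot: [0.921, 0.389, 0.0, 0.0]
ft_force: [-3.9, -3.5, -1.2]
grip_width: 0.001
```

```bash
python3 -c "
from arc import *
st();rows([.78,.8,.82,.83,.84,.85,.86],.0455)
"
```

```text
21.7 [ 0.434  -0.2309  0.0453] f [-3.9 -3.5 -1.2] push 5.24 yaw 0.798 th [0.7785 0.1051]
0.78 [ 0.0002 -0.0001 -0.0002] -0.001
0.8 [ 0.0023  0.0002 -0.0002] -0.021
0.82 [ 0.0044  0.0005 -0.0002] -0.041
0.83 [ 0.0054  0.0006 -0.0002] -0.051
0.84 [ 0.0065  0.0007 -0.0002] -0.061
0.85 [ 0.0075  0.0008 -0.0002] -0.071
0.86 [ 0.0086  0.0009 -0.0002] -0.081
```

jog_arm(steps=[0,0.0006,0.0001,0,-0.006,0,0.0012,0.0001,0,-0.012,0,0.0018,0.0002,0,-0.017,0,0.0024,0.0002,0,-0.022,0,0.003,0.0003,0,-0.028,0,0.0036,0.0004,0,-0.034,0,0.004,0.0004,0,-0.037,0,0.0044,0.0005,0,-0.041,0,0.0044,0.0005,0,-0.041,0,0.0044,0.0005,0,-0.041])

```text
clock: 22.7
position: [0.4374, -0.2282, 0.0454]
ee_rot: [0.913, 0.407, 0.0, 0.0]
ft_force: [-3.1, -5.1, -1.8]
grip_width: -0.002
```

```bash
python3 -c "
from arc import *
st();rows([.82,.83,.84,.85,.86],.0455)
"
```

```text
22.7 [ 0.4374 -0.2282  0.0454] f [-3.1 -5.1 -1.8] push 5.83 yaw 0.839 th [0.8193 0.1051]
0.82 [ 0.0001 -0.0001 -0.0001] 0.0
0.83 [ 0.0011  0.     -0.0001] -0.01
0.84 [ 0.0022  0.0002 -0.0001] -0.02
0.85 [ 0.0032  0.0003 -0.0001] -0.03
0.86 [ 0.0043  0.0004 -0.0001] -0.04
```

jog_arm(steps=[0,0.0004,0,0,-0.004,0,0.0008,0,0,-0.007,0,0.0011,0,0,-0.01,0,0.0014,0.0001,0,-0.013,0,0.0016,0.0001,0,-0.015,0,0.0016,0.0001,0,-0.015,0,0.0016,0.0001,0,-0.015,0,0.0016,0.0001,0,-0.015,0,0.0016,0.0001,0,-0.015,0,0.0016,0.0001,0,-0.015])

```text
clock: 23.7
position: [0.4387, -0.2272, 0.0454]
ee_rot: [0.91, 0.414, 0.0, 0.0]
ft_force: [-3.9, -5.3, -3.0]
grip_width: -0.004
```

```bash
python3 -c "
from arc import *
st();rows([.83,.84,.85,.86],.0455)
"
```

```text
23.7 [ 0.4387 -0.2272  0.0454] f [-3.9 -5.3 -3. ] push 6.57 yaw 0.854 th [0.8341 0.1051]
0.83 [-0.0004 -0.0002 -0.0001] 0.005
0.84 [ 0.0006 -0.     -0.0001] -0.005
0.85 [ 0.0017  0.0001 -0.0001] -0.015
0.86 [ 0.0027  0.0003 -0.0001] -0.025
```

jog_arm(steps=[0,0.0003,0,0,-0.003,0,0.0006,0,0,-0.006,0,0.0009,0,0,-0.008,0,0.001,0,0,-0.01,0,0.001,0,0,-0.01,0,0.001,0,0,-0.01,0,0.001,0,0,-0.01,0,0.001,0,0,-0.01,0,0.001,0,0,-0.01,0,0.001,0,0,-0.01])

```text
clock: 24.7
position: [0.4388, -0.2272, 0.0454]
ee_rot: [0.908, 0.418, -0.001, 0.001]
ft_force: [-4.4, -7.9, -0.9]
grip_width: -0.001
```

```bash
python3 -c "
from arc import *
st()
p,d=manip.camera('scene');cv2.imwrite('pics/s10.png',cv2.resize(p[150:260,230:380,::-1],None,fx=5.3,fy=5.3,interpolation=cv2.INTER_CUBIC))
p,d=manip.camera('top')
cv2.imwrite('pics/t10.png',cv2.resize(p[190:280,200:390,::-1],None,fx=4,fy=4,interpolation=cv2.INTER_CUBIC));st()
"
```

```text
24.7 [ 0.4388 -0.2272  0.0454] f [-4.4 -7.9 -0.9] push 8.83 yaw 0.863 th [0.8348 0.1052]
24.8 [ 0.4388 -0.2272  0.0454] f [-5.3 -7.7 -0.6] push 9.33 yaw 0.863 th [0.8346 0.1052]
```

View pics/t10.png

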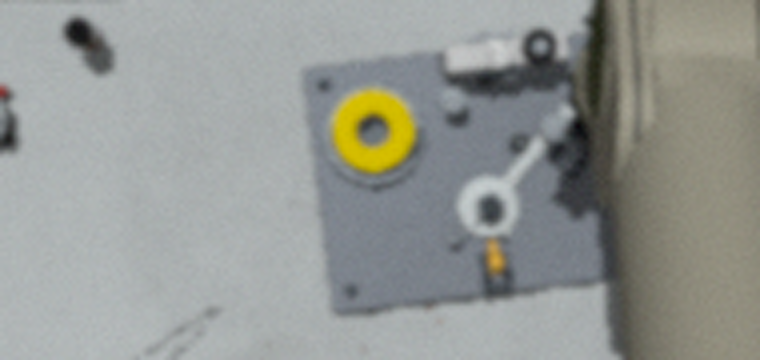

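View pics/s10.png

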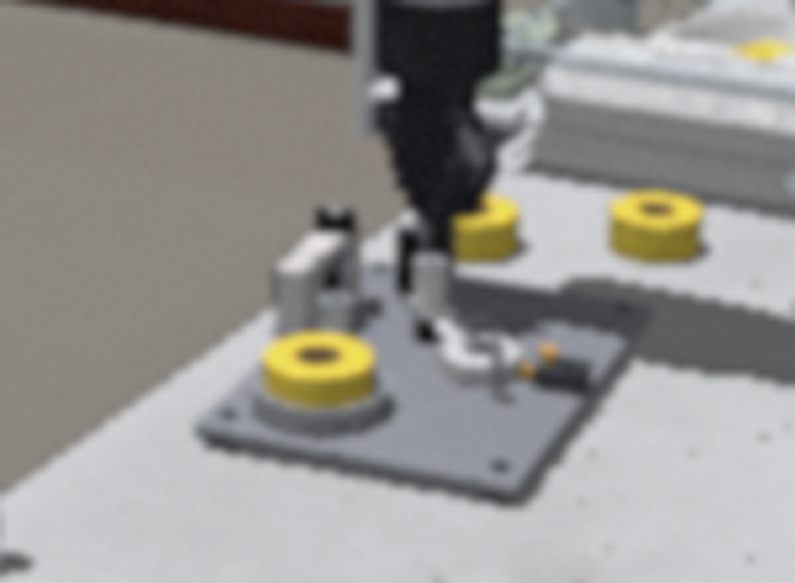

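jog_arm(steps=[0,-0.0002,0,0,0.002,0,-0.0005,0,0,0.005,0,-0.0005,0,0,0.005,0,-0.0005,0,0,0.005,0,-0.0005,0,0,0.005,0,-0.0005,0,0,0.005,0,-0.0005,0,0,0.005,0,-0.0005,0,0,0.005,0,-0.0005,0,0,0.005,0,-0.0005,0,0,0.005])

```text
clock: 25.8
position: [0.4387, -0.2272, 0.0454]
ee_rot: [0.909, 0.416, -0.0, 0.0]
ft_force: [-3.9, -5.2, -0.9]
grip_width: -0.002
```

```bash
python3 -c "
from arc import *
st();p,d=manip.camera('top');st();print(np.abs(manip.get_obs()['joint_velocities']).max())
q=np.load('pics/top0.npz')['p'];print('bystander diff',[(np.abs(p[a:b,c:e].astype(int)-q[a:b,c:e]).max(2)>60).sum() for a,b,c,e in((205,245,130,172),(208,232,183,207),(192,208,213,230))])
"
```

```text
25.8 [ 0.4387 -0.2272  0.0454] f [-3.9 -5.2 -0.9] push 6.49 yaw 0.858 th [0.8348 0.1052]
25.85 [ 0.4387 -0.2272  0.0454] f [-4.3 -5.9 -0.9] push 7.27 yaw 0.858 th [0.8347 0.1052]
0.003205696167440668
bystander diff [np.int64(0), np.int64(0), np.int64(0)]
```

The fingers are holding the arm lightly at the stop with about 7 N, and the bystanders haven't moved. I'm handing in now.

```bash
python3 -c "
from workcell import manip
print(manip.hand_in())"
```

```text
the job is handed in; nothing more can be done
None
```

I set the leftmost roll down flat in the feeder well and let go. I then pushed the tension arm by its tab, past the click and up to its rubber stop. I handed in at about 26 s with closed fingers still holding the arm there.

**Roll:** Before release the roll's top measured 44.5 mm above the table, against 45 mm expected for a seated roll. The pictures after release show it flat in the well. While lowering, it touched the side of the bore at about 5 N, so I shifted it roughly 1 mm. The wrist force briefly reached 31 N as it touched the floor, and I eased off before letting go.

**Tension arm:** On the last 1 mm of push the fingers stopped moving and the force rose from 6.6 to about 9 N, so the arm was at the stop. I backed off 0.5 mm and finished with 6.5–7.3 N on the tab, roughly the spring's own force. My angle estimate there was 0.835 rad rather than 0.85, which fits a few millimetres of camera error. I did not observe the click directly; the arm is well past its 0.58 rad angle.

**Bystanders:** The top view showed no change around the dish, counter or vial between the first and last pictures.

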